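Turn the parts carousel and stage a sleeve for the push-out test

TASK

Turn the parts carousel until the plain steel sleeve (the straight-sided ring without a flange, not the flanged one and not the ball bearing) stands at the fixed pointer at the carousel's front. Then pick it out and stand it upright over the hole in the middle of the square steel plate, setting it down gently and not dropping it.

Things in the scene. Friction and masses are not known exactly. Their poses are not given: they have to be found in the camera images.
- plain_sleeve: straight steel ring, 36 mm outside diameter, 18 mm bore, 24 mm high, about 80 g; origin at the centre of its underside, z up along its axis. It stands on the carousel deck in the pocket left or right of the front one, 75 mm from the turning axis, 40 to 80 degrees round from the pointer, 25 mm free beside it (along the circle)
- turntable (a joint): turn of the carousel, rad, 0 at the start, growing counter-clockwise from above. Dark steel disc with bare aluminium dividers and rim, 212 mm diameter, deck 22 mm above the bench; six pockets between the dividers (they and the rim 6 mm high); all parts in them at most 24 mm high. Turns with light friction (0.06 N m) one turn either way and stays where left
- knob_top (a point): centre of the knob's top, 86 mm above the bench, on the turning axis; z up. Knob: upright round black cylinder, 36 mm diameter, from 58 to 86 mm above the bench, on a 22 mm stem; fast to the turntable: gripped across its sides in any direction and turned, it turns the table by the same angle
- pick_point (a point): fixed point at deck height (22 mm above the bench), 75 mm from the turning axis towards the pointer: the sleeve's origin should come here. The pointer is a small steel tab, 18 mm wide, 20 mm high, just outside the disc on the robot's side, 121 mm from the axis on the same line; it does not turn. The tall press stands close to the right of the carousel
- bore (a point): centre of the mouth of the 17 mm hole, on the top face of the square steel plate: 80 x 80 x 14 mm, fixed, top 14 mm above the bench, dark screw heads at its corners; x, y along its sides. It lies at the front of the bench, left of the carousel; behind the way there stands the tall hardness tester, front face 0.53 m ahead of the robot: carry straight, not bulging away
Not all that is in view belongs to the job. What is shaped like the plain_sleeve but blue is not meant.

How it is judged:
By the outcome, as a careful person would: the job done as asked, in the order asked, and still so for the second after the job is handed in, with the robot touching nothing.
It also fails if it takes over 48 s, if anything falls off the work surface, if the arm or the gripper's body presses on something with over 40 N, if the wrist force passes 120 N, or if a joint passes its speed limit or range.

ROBOT

A 6-joint arm with a two-finger parallel gripper is mounted at the origin on a cart in front of the work surface, level with it; the furniture and walls round the work are solid. World frame = base frame: x ahead of the robot, y to its left, z up, the work surface at z = 0. Lengths are in mm, angles in degrees, forces in N, time in s.
With the tool pointing down it reaches from about 300 to 850 mm from the base axis. Payload 4.2 kg.
Tool frame: the origin (TCP) lies midway between the tips of the shut fingers; the grasp point (between the pads) lies 19 mm behind it (env.grasp_offset is the distance from the TCP to the grasp point, in mm); z points along the fingers, y is the line along which they close (so a half turn about z gives the same grasp; the last joint's range is limited). The gripper opens to 91 mm and grips with 3 to 60 N. Pads are 32 mm wide; open, the fingers measure 118 mm over their backs; the gripper's body (76 mm by 178 mm) begins 60 mm behind the grasp point.
Start: joints at [-67.838, 18.312, 89.639, -0, 72.044, -1.146], TCP at [227.517, -528.092, 190.676] pointing down, gripper open.
Joint ranges: [-177.97, 177.97], [-48.28, 115.42], [12.27, 149.76], [-77.06, 257.06], [2.81, 150.46], [-146.56, 146.56]. Speed limits (degrees/s): [147.25, 147.25, 180, 180, 180, 180].

INTERFACE

Orientations are given as [roll, pitch, yaw] about the fixed x, y, z axes, in that order (R = Rz(yaw) Ry(pitch) Rx(roll)).
In Python, from workcell import env, optics gives the robot as it stands. The module is installed in compiled form; this text tells all that it offers.
- The arm moves only by the tool send_rows, never from a script. Its argument "targets" is a list that holds one entry, the list of rows, each a list of 7 numbers: the turn, a rotation vector about the world's x, y, z scaled (see below), then the shift along the world's x, y, z scaled (see below), then the closure, from -1 (fully open) to 1 (shut). In form: [[[rx, ry, rz, x, y, z, gripper], ...]]. A call has 1 to 12 rows; each row shifts and turns the commanded pose from where the row before left it; what a row does not reach is not made up. The controller multiplies each number of a shift by 0.2 m and each number of a turn by pi/2 rad. A row lasts 1/10 s, in which the tool goes at most 50 mm and 8.59 degrees, less where a joint would pass 70% of its speed; a pose out of reach is approached as far as the arm can. A call with a number of a shift or a turn outside -1 to 1 is refused whole. A call with a gripper value outside its range is refused whole. The fingers move at their own pace and stop on an object; "grip_force" is the grip in N (left out, the last holds). Time passes only in rows, so rows that do not move let the fingers close. It gives the time, the measured TCP pose, the force, the opening and the grip force at its end, in the units of the state.
- env.state(): the state, without advancing time (a new reading comes with each control period).
- optics.grab_frame(name): name is "scene" or "top" or "wrist"; returns (picture, depth): 420x560x3 uint8, red, green, blue; 420x560 float32, mm along the optical axis (not along the pixel's ray), 0 where there is no reading.
- optics.camera_info(name): a dict with "camera_matrix" (3x3 intrinsics, pixels), "k1" (the pictures are not rectified: a ray, as slopes to the right and down, at radius r is drawn at 1 + k1 r^2 times it, then the intrinsics apply), "R" (3x3) and "t" (3): a world point X has camera coordinates R X + t; the wrist camera has in their place "mount" (4x4, takes a point from camera to tool coordinates, whose origin is the TCP and whose axes are the flange's). Camera axes: x right, y down, z forward; pixel columns grow to the right and rows downward; lengths in mm; the calibration is good to about 2 mm. A picture is of the moment at which its call begins: read the wrist's pose just before it. camera_info takes no time and is no camera call.
- env.job_done(): hands the job in; it is judged then, once.
Trained networks look in the newest picture that a camera, given by its name, has taken for a name from the list of things; names that differ only in an ending like _2 or _b are one class to them, and where a whole thing is asked for, a point or a joint stands for the part that bears it (a point fixed in the world has none). Each returns a list of dicts, best first, with "conf" (0 to 1); they miss things now and then, are a little off and sometimes report something else, mostly with a low value. They report only what shows in the picture. A call takes as long as a camera call. They do not tell look-alikes from the thing itself.
- optics.silhouettes(camera, name): "mask" (420x560 bool, what is visible of it) and "at" ([column, row] in pixels, amid what is visible of it).
- optics.place_of(camera, name): "at" ([column, row] in pixels: a listed point, or the origin of a listed thing).
The state is a dict: "time_s": time; "qpos": joint angles; "qvel": joint speeds; "effort": joint torques, N m; "ee_pos": TCP position; "ee_rot": TCP orientation; "force": force on the tool from outside, world axes, zero at the start; "torque": the same for the moment, N m; "gripper_width": finger opening in mm; "gripper_force": force on a finger pad.
Only numpy, scipy, OpenCV 4.12 (cv2) and the standard library are available. Lean on these libraries where they do the work, as an engineer would, in place of code of your own. Each camera call takes 0.05 s, during which the arm holds its last target. There are 200 camera calls.

## Working session

There is one attempt and no reset: what is moved stays moved. The work goes in short steps, Python scripts to look and compute and a tool call to move; the robot and the scene stay as the last step left them, time stands still between calls to the robot, and variables do not carry over. Pictures are saved under pics/ and viewed, at most 10 in all, crops included, and the job is handed in when it is done.

Besides the shell and the picture viewer there is one more tool, called after "Emit:" by a JSON object that holds its "name" and its "arguments". send_rows: Moves the arm, as the interface text tells. Its arguments: {"type":"object","properties":{"targets":{"type":"array"},"grip_force":{"type":"number"}},"required":["targets"]}

```bash
mkdir -p pics
cat > h.py <<'E'
import numpy as np, cv2
from workcell import env, optics
from scipy.spatial.transform import Rotation as Ro
def ray(cam,px,st=None):
    c=optics.camera_info(cam);K=np.array(c["camera_matrix"]);k=c["k1"]
    d=np.array([(px[0]-K[0,2])/K[0,0],(px[1]-K[1,2])/K[1,1]]);u=d.copy()
    for _ in range(20): u=d/(1+k*(u@u))
    v=np.array([u[0],u[1],1.])
    if "mount" in c:
        M=np.array(c["mount"]);st=st or env.state();R=Ro.from_euler('xyz',st["ee_rot"],degrees=True).as_matrix()
        return R@M[:3,3]+np.array(st["ee_pos"]),R@M[:3,:3]@v
    R=np.array(c["R"]);return -R.T@np.array(c["t"]),R.T@v
def onz(cam,px,z,st=None):
    o,v=ray(cam,px,st);return o+v*(z-o[2])/v[2]
def proj(cam,X):
    c=optics.camera_info(cam);K=np.array(c["camera_matrix"]);p=np.array(c["R"])@X+np.array(c["t"]);u=p[:2]/p[2];u=u*(1+c["k1"]*(u@u));return K[:2,:2]@u+K[:2,2]
E
python3 - <<'E'
from h import *
s=env.state();print(s["time_s"],s["ee_pos"],s["ee_rot"],s["gripper_width"])
p,d=optics.grab_frame("top");cv2.imwrite("pics/top.png",p[:,:,::-1])
for n,z in [("knob_top",86),("bore",14),("plain_sleeve",22),("pick_point",22)]:
    for r in optics.place_of("top",n)[:4]: print(n,r["conf"],np.round(r["at"]),onz("top",r["at"],z).round(1))
E
```

```text
0.0 [ 227.29811554 -527.577804    189.79770535] [-1.79897293e+02 -1.99853087e-03  2.33072605e+01] 91.27640795737602
knob_top 0.85 [273. 174.] [ 545.8 -161.4   86. ]
bore 0.87 [152. 220.] [416.8 235.2  14. ]
plain_sleeve 0.57 [288. 191.] [ 498.9 -208.6   22. ]
plain_sleeve 0.53 [412. 220.] [ 394.6 -603.9   22. ]
pick_point 0.55 [266. 199.] [ 475.  -136.3   22. ]
```

View pics/top.png

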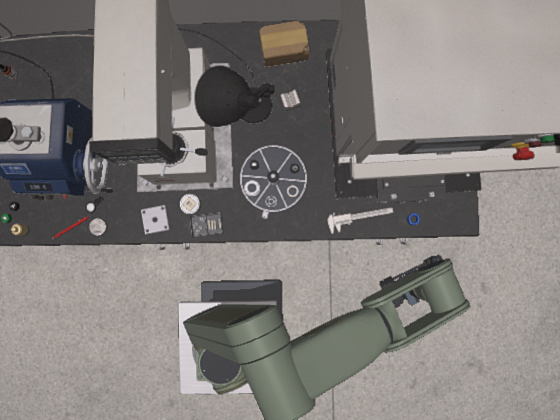

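The top view shows the carousel at (273,178) with the pointer at (265,214), the plate at (155,219) and the blue look-alike at (413,219). The candidates are the rings at (251,187), (270,201) and (293,191), so I'll enlarge those.

Run:
```python
from h import *
p,d=optics.grab_frame("scene");
for n in ("plain_sleeve","knob_top"):
    for r in optics.place_of("scene",n)[:4]: print(n,r["conf"],np.round(r["at"]),onz("scene",r["at"],22 if n[0]=="p" else 86).round(1))
a=cv2.imread("pics/top.png")[138:222,232:316]
k=proj("scene",np.array([540,-160,40.])).astype(int);print(k)
x=max(k[0]-60,0);y=max(k[1]-60,0);b=p[y:y+120,x:x+120,::-1];print(x,y)
f=lambda i:cv2.resize(i,(400,400),interpolation=cv2.INTER_CUBIC)
cv2.imwrite("pics/crop.png",np.hstack([f(a),f(b)]))
# disc centre: bright rim
```

```text
plain_sleeve 0.58 [390. 324.] [ 373.6 -630.6   22. ]
plain_sleeve 0.43 [295. 234.] [ 491.3 -219.2   22. ]
knob_top 0.6 [292. 203.] [ 537.8 -159.    86. ]
[292 216]
232 156
```

View pics/crop.png

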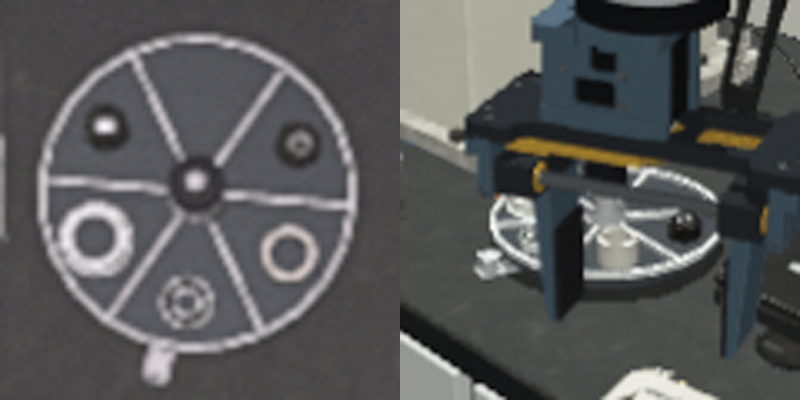

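The plain sleeve is the right-hand ring at (293,191): straight-sided, also plain in the scene view at (297,230). The ring at (251,187) is wide and flanged, (270,201) is the ball bearing, and (413,219) is blue. Next I'll work out the geometry.

Run:
```python
from h import *
p,d=optics.grab_frame("top")
g=lambda u,v,z:onz("top",(u,v),z)
c=g(273.4,178.3,28);s=g(292.9,191.1,46)
pt=g(265,213.7,20);print(c,s,pt)
for n,q in(("sleeve",s),("ptr",pt)):
    e=(q-c)[:2];print(n,np.hypot(*e),np.degrees(np.arctan2(e[1],e[0])))
# height map near: max z over cells
vv,uu=np.mgrid[0:420:2,0:560:2];P=[]
for v,u in zip(vv.ravel(),uu.ravel()):
    if d[v,u]>0:
        o,r=ray("top",(u,v));P.append(o+r*d[v,u])
P=np.array(P)
for y in range(-700,400,50):
    m=[]
    for x in range(300,800,50):
        k=(abs(P[:,0]-x-25)<25)&(abs(P[:,1]-y-25)<25);m.append(int(P[k,2].max()) if k.any() else -1)
    print(y,m)
```

```text
[ 539.07821804 -161.26938714   28.        ] [ 494.73943875 -222.01906353   46.        ] [ 426.88448376 -131.59450912   20.        ]
sleeve 75.20937794498894 -126.12422356702687
ptr 116.0518522009656 165.18471841985595Traceback (most recent call last):
  File "<stdin>", line 12, in <module>
  File "h.py", line 5, in ray
    c=optics.camera_info(cam);K=np.array(c["camera_matrix"]);k=c["k1"]
ValueError: time passes only in moves, steps and waits
```

Run:
```python
from h import *
p,d=optics.grab_frame("top");c=optics.camera_info("top");K=np.array(c["camera_matrix"])
vv,uu=np.mgrid[0:420:2,0:560:2];dd=d[vv,uu].ravel()
U=cv2.undistortPoints(np.stack([uu.ravel(),vv.ravel()],1).astype(np.float64)[:,None],K,np.array([c["k1"],0,0,0.]))[:,0]
P=(np.c_[U,np.ones(len(U))]*dd[:,None]-np.array(c["t"]))@np.array(c["R"]);P=P[dd>0]
print([x for x in range(300,800,50)])
for y in range(-650,400,50):
    m=[]
    for x in range(300,800,50):
        k=(abs(P[:,0]-x-25)<25)&(abs(P[:,1]-y-25)<25);m.append(int(P[k,2].max()) if k.any() else -1)
    print(y,m)
```

```text
[300, 350, 400, 450, 500, 550, 600, 650, 700, 750]
-650 [6, 23, 66, 548, 817, 817, 819, 817, 817, 817]
-600 [3, 22, 29, 545, 817, 817, 820, 819, 817, 816]
-550 [10, 8, 90, 548, 816, 817, 818, 818, 817, 816]
-500 [2, 8, 96, 548, 817, 818, 818, 818, 817, 816]
-450 [3, 7, 10, 548, 816, 818, 816, 817, 818, 816]
-400 [3, 13, 11, 550, 817, 817, 818, 817, 817, 816]
-350 [4, 12, 8, 552, 817, 816, 817, 817, 816, 815]
-300 [5, 6, 8, 26, 30, 31, 8, 9, 7, 9]
-250 [5, 12, 25, 51, 46, 43, 29, 6, 13, 43]
-200 [4, 4, 37, 38, 90, 85, 30, 6, 7, 294]
-150 [5, 10, 31, 37, 86, 50, 524, 530, 495, 283]
-100 [3, 11, 6, 41, 40, 48, 504, 521, 521, 481]
-50 [4, 9, 9, 5, 56, 50, 505, 521, 516, 489]
0 [6, 24, 29, 8, 253, 309, 476, 503, 502, 252]
50 [5, 27, 23, 25, 695, 690, 691, 691, 689, 690]
100 [8, 22, 27, 31, 696, 692, 693, 691, 692, 693]
150 [3, 21, 21, 18, 695, 690, 690, 689, 690, 691]
200 [6, 19, 22, 20, 250, 254, -1, -1, -1, -1]
250 [2, 19, 23, 7, 56, 43, 4, -1, -1, -1]
300 [4, 5, 7, 122, 127, 7, 0, -1, -1, -1]
350 [5, 25, 18, 156, 227, 238, 232, 194, -1, -1]
```

Emit:
{"name": "send_rows", "arguments": {"targets": [[[0,0,0.065,0.12,0.19,0,-1],[0,0,0.065,0.12,0.19,0,-1],[0,0,0,0.12,0.19,0,-1],[0,0,0,0.12,0.19,0,-1],[0,0,0,0.12,0.19,0,-1],[0,0,0,0.13,0.19,0,-1],[0,0,0,0.14,0.16,0,-1],[0,0,0,0.14,0.16,0,-1],[0,0,0,0.14,0.16,0,-1],[0,0,0,0.13,0.15,0,-1],[0,0,0,0,0,0,-1],[0,0,0,0,0,0,-1]]]}}

```text
time_s: 1.7
ee_pos: [483.6, -173.6, 190.5]
ee_rot: [-180.0, 0.0, 35.1]
force: [-0.2, -0.8, 0.0]
gripper_width: 91.3
gripper_force: 0.0
```

Run:
```python
from h import *
s=env.state();print(s["time_s"],s["ee_pos"],s["ee_rot"],s["force"],s["qpos"])
p,d=optics.grab_frame("wrist");cv2.imwrite("pics/w1.png",p[:,:,::-1])
for n,z in [("knob_top",86),("plain_sleeve",22),("pick_point",22)]:
    for r in optics.place_of("wrist",n)[:4]: print(n,r["conf"],np.round(r["at"]),onz("wrist",r["at"],z,s).round(1))
```

```text
1.7 [ 483.60912785 -173.63082552  190.4952262 ] [-1.79999416e+02  4.58737931e-02  3.51297739e+01] [-0.233475   -0.75074709  0.00113349] [-2.10057687e+01  1.28218047e+01  9.74151797e+01 -4.02439120e-02
  6.97890678e+01  3.38783696e+01]
knob_top 0.93 [299. 144.] [ 541.3 -157.2   86. ]
plain_sleeve 0.6 [320. 207.] [ 495.8 -226.    22. ]
plain_sleeve 0.22 [302. 142.] [ 545.9 -162.5   22. ]
```

View pics/w1.png

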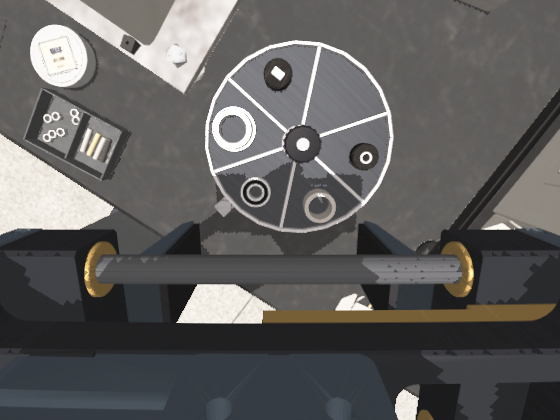

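The wrist view shows the rim centred near (299,136), the knob top at (302,143), the plain sleeve at (319,206), the bearing at (256,192), the flanged ring at (234,129) and the pointer at (224,206).

Run:
```python
from h import *
s=env.state();g=lambda u,v,z:onz("wrist",(u,v),z,s)
c=g(299,136.3,28);k=g(302,143.5,86);q=g(319,206,46);pt=g(224,206,20);print(c,k,q,pt)
for o in(c,k,(c+k)/2):
  for r in(q,pt):
    e=(r-o)[:2];print(np.hypot(*e),np.degrees(np.arctan2(e[1],e[0])))
```

```text
[ 548.08696989 -157.87447976   28.        ] [ 542.3445193  -160.83544037   86.        ] [ 498.29267939 -219.99313805   46.        ] [ 429.59183366 -131.80877922   20.        ]
79.61280722385484 -128.71564837255693
121.32814204986455 167.5940709113287
73.75769651569742 -126.67325016809332
116.4290134595612 165.56344488063763
76.67308966040208 -127.73343894533046
118.85992115767723 166.59968121798693
```

Emit:
{"name": "send_rows", "arguments": {"targets": [[[0,0,0,0.15,0.035,0,-1],[0,0,0,0.147,0.033,0,-1],[0,0,0,0,0,-0.2,-1],[0,0,0,0,0,-0.2,-1],[0,0,0,0,0,-0.15,-1],[0,0,0,0,0,-0.12,-1],[0,0,0,0,0,0,-1],[0,0,0,0,0,0,-0.2],[0,0,0,0,0,0,0.3],[0,0,0,0,0,0,0.6],[0,0,0,0,0,0,1],[0,0,0,0,0,0,1]]], "grip_force": 15}}

```text
time_s: 3.1
ee_pos: [543.3, -160.6, 57.4]
ee_rot: [179.9, -0.0, 35.0]
force: [-0.4, 0.3, 0.3]
gripper_width: 53.6
gripper_force: 0.0
```

Emit:
{"name": "send_rows", "arguments": {"targets": [[[0,0,0,0,0,0,1],[0,0,0,0,0,0,1],[0,0,0,0,0,0,1],[0,0,0,0,0,0,1]]]}}

```text
time_s: 3.5
ee_pos: [542.6, -160.0, 56.7]
ee_rot: [-179.9, 0.0, 35.0]
force: [-1.3, 1.9, 2.1]
gripper_width: 34.2
gripper_force: 15.0
```

Emit:
{"name": "send_rows", "arguments": {"targets": [[[0,0,-0.04,0,0,0,1],[0,0,-0.075,0,0,0,1],[0,0,-0.075,0,0,0,1],[0,0,-0.075,0,0,0,1],[0,0,-0.075,0,0,0,1],[0,0,-0.075,0,0,0,1],[0,0,-0.075,0,0,0,1],[0,0,-0.075,0,0,0,1],[0,0,-0.075,0,0,0,1],[0,0,-0.065,0,0,0,1],[0,0,-0.04,0,0,0,1],[0,0,0,0,0,0,1]]]}}

```text
time_s: 4.7
ee_pos: [542.6, -159.0, 56.7]
ee_rot: [-179.9, 0.1, -32.1]
force: [-1.4, 6.5, 3.1]
gripper_width: 34.2
gripper_force: 15.0
```

Emit:
{"name": "send_rows", "arguments": {"targets": [[[0,0,0,0,0,0,1],[0,0,0,0,0,0,0.3],[0,0,0,0,0,0,-0.5],[0,0,0,0,0,0,-1],[0,0,0,0,0,0,-1],[0,0,0,0,0,0,-1],[0,0,0,0,0,0,-1],[0,0,0,0,0,0.2,-1],[0,0,0,-0.1,0.02,0.2,-1],[0,0,0,-0.15,0.03,0.2,-1],[0,0,0,-0.15,0.03,0.1,-1],[0,0,0,0,0,0,-1]]]}}

```text
time_s: 5.9
ee_pos: [461.8, -144.5, 199.9]
ee_rot: [-180.0, -0.3, -32.1]
force: [1.3, -0.2, -0.5]
gripper_width: 91.0
gripper_force: 0.0
```

Emit:
{"name": "send_rows", "arguments": {"targets": [[[0,0,0,-0.1,0.0,0,-1],[0,0,0,0,0,0,-1],[0,0,0,0,0,0,-1]]]}}

```text
time_s: 6.2
ee_pos: [443.7, -144.7, 195.9]
ee_rot: [-180.0, 0.0, -32.1]
force: [0.1, 0.9, -0.2]
gripper_width: 90.9
gripper_force: 0.0
```

Run:
```python
from h import *
s=env.state();print(s["time_s"],s["ee_pos"],s["ee_rot"],s["force"],s["qpos"])
p,d=optics.grab_frame("wrist");cv2.imwrite("pics/w2.png",p[:,:,::-1])
for n,z in [("knob_top",86),("plain_sleeve",22),("pick_point",22)]:
    for r in optics.place_of("wrist",n)[:4]: print(n,r["conf"],np.round(r["at"]),onz("wrist",r["at"],z,s).round(1))
```

```text
6.2 [ 443.70483601 -144.67163108  195.89076575] [-1.79994391e+02  1.56453937e-03 -3.20629100e+01] [ 0.07619134  0.90482833 -0.23344807] [-1.94752170e+01  8.29867723e+00  1.02413104e+02  6.21694243e-03
  6.92885238e+01  1.02585494e+02]
knob_top 0.55 [232. 108.] [ 542.8 -156.1   86. ]
plain_sleeve 0.93 [265. 178.] [ 464.4 -139.9   22. ]
```

View pics/w2.png

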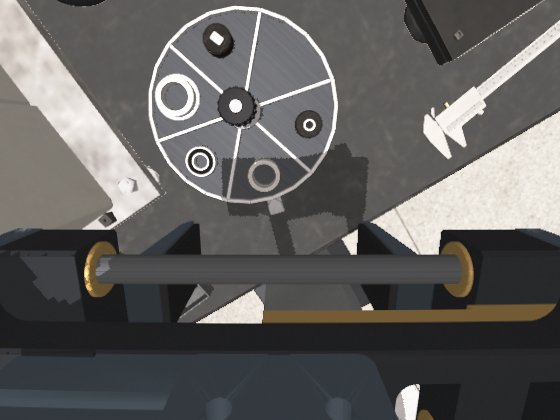

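The wrist view now shows the sleeve at (264,174), near the pointer at (276,208). The rim is centred at about (243,104).

Run:
```python
from h import *
s=env.state();g=lambda u,v,z:onz("wrist",(u,v),z,s)
p=cv2.imread("pics/w2.png");hsv=p.max(2)
print(optics.camera_info("wrist")["mount"])
c=g(243,104.5,28);k=g(236,106,86);q=g(264,174,46);pt=g(276,204,20);pb=g(276,210,10);print(c,k,q,pt,pb)
for o in(c,k,np.array([543,-160,0])):
  for r in(q,pt):
    e=(r-o)[:2];print(np.hypot(*e),np.degrees(np.arctan2(e[1],e[0])))
i=cv2.resize(p[80:230,180:330],(600,600),interpolation=cv2.INTER_CUBIC);i=cv2.convertScaleAbs(i,alpha=1.5)
cv2.imwrite("pics/w2c.png",i)
```

```text
[[-8.05727099e-04 -9.72455296e-01 -2.33088068e-01  6.50035754e+01]
 [ 9.99999340e-01 -9.74463111e-04  6.08762378e-04  1.63215183e-01]
 [-8.19129923e-04 -2.33087424e-01  9.72455440e-01 -1.94515959e+02]
 [ 0.00000000e+00  0.00000000e+00  0.00000000e+00  1.00000000e+00]]
[ 548.01498893 -163.84271729   28.        ] [ 542.55379749 -160.00051396   86.        ] [ 471.44298637 -143.56617116   46.        ] [ 430.53192503 -133.43656429   20.        ] [ 422.10118852 -128.05708843   10.        ]
79.21117282247766 165.16828502988201
121.35404585374032 165.48950190063508
72.98517028363622 166.98690586380872
115.12837761165663 166.6597524028597
73.41986741006306 167.06570438265084
115.56246797775717 166.71104475363893
```

View pics/w2c.png

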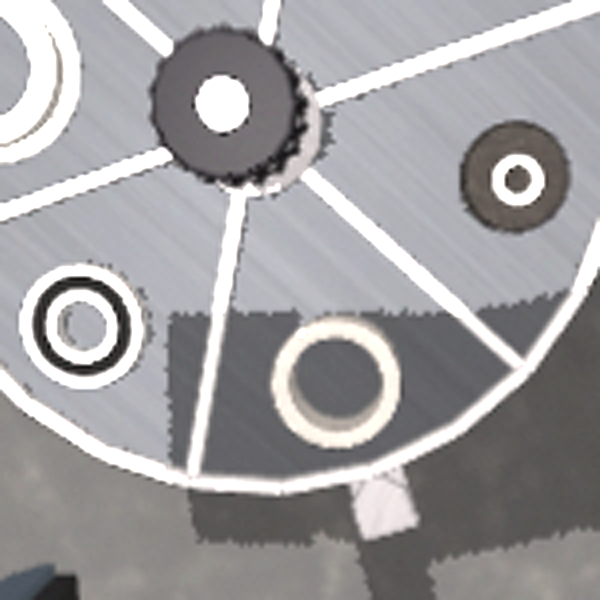

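Sleeve and pointer agree within about half a degree: both estimates from the axis give (470,-143). I'll go down with the fingers closing along the circle and the tips just above the dividers.

Emit:
{"name": "send_rows", "arguments": {"targets": [[[0,0,0.07,0.13,0.01,0,-0.32],[0,0,0.07,0,0,-0.2,-0.32],[0,0,0.069,0,0,-0.2,-0.32],[0,0,0,0,0,-0.15,-0.32],[0,0,0,0,0,0,-0.32],[0,0,0,0,0,0,-0.32]]]}}

```text
time_s: 7.0
ee_pos: [469.9, -142.7, 86.6]
ee_rot: [180.0, 0.0, -13.2]
force: [0.1, 0.6, -0.0]
gripper_width: 60.4
gripper_force: 0.0
```

Run:
```python
from h import *
s=env.state();print(s["time_s"],s["ee_pos"],s["ee_rot"],s["gripper_width"])
p,d=optics.grab_frame("wrist");q,_=optics.grab_frame("scene")
k=proj("scene",np.array([470,-143,40.])).astype(int)
b=cv2.resize(q[k[1]-60:k[1]+40,k[0]-50:k[0]+50,::-1],(400,400),interpolation=cv2.INTER_CUBIC)
cv2.imwrite("pics/w3.png",np.hstack([cv2.resize(p[:,:,::-1],(400,300)),b[50:350]]))
```

```text
7.0 [ 469.85354805 -142.66908968   86.58575909] [ 1.79996929e+02  8.34026853e-03 -1.32343258e+01] 60.44724426302421
```

View pics/w3.png

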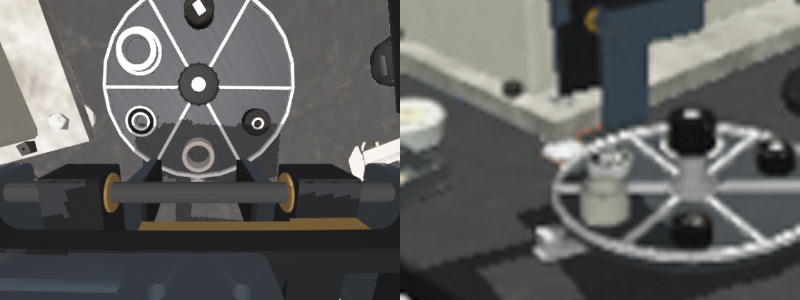

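The wrist view has the sleeve centred between the fingers at about (277,217), with the knob straight behind it. I'll descend, close and lift.

Emit:
{"name": "send_rows", "arguments": {"targets": [[[0,0,0,0,0,-0.15,-0.32],[0,0,0,0,0,-0.1,-0.32],[0,0,0,0,0,-0.033,-0.32],[0,0,0,0,0,0,-0.1],[0,0,0,0,0,0,0.3],[0,0,0,0,0,0,1],[0,0,0,0,0,0,1],[0,0,0,0,0,0,1],[0,0,0,0,0,0,1],[0,0,0,0,0,0,1]]], "grip_force": 15}}

```text
time_s: 8.1
ee_pos: [469.2, -142.5, 29.9]
ee_rot: [180.0, -0.0, -13.2]
force: [-0.4, 0.3, 0.3]
gripper_width: 6.8
gripper_force: 0.0
```

The opening is 6.8 mm, so the grasp missed. I'll open, rise and look.

Emit:
{"name": "send_rows", "arguments": {"targets": [[[0,0,0,0,0,0,0.3],[0,0,0,0,0,0,-0.32],[0,0,0,0,0,0,-0.32],[0,0,0,0,0,0,-0.32],[0,0,0,0,0,0.1,-0.32],[0,0,0,-0.05,0,0.2,-0.32],[0,0,0,-0.15,0,0.2,-0.32],[0,0,0,-0.05,0,0.15,-0.32],[0,0,0,0,0,0,-0.32],[0,0,0,0,0,0,-0.32]]]}}

```text
time_s: 9.1
ee_pos: [419.3, -142.6, 160.2]
ee_rot: [180.0, -0.1, -13.2]
force: [-0.8, -0.3, -0.6]
gripper_width: 60.3
gripper_force: 0.0
```

Run:
```python
from h import *
s=env.state();print(s["time_s"],s["ee_pos"],s["ee_rot"],s["gripper_width"])
p,d=optics.grab_frame("wrist")
for n,z in [("knob_top",86),("plain_sleeve",22)]:
    for r in optics.place_of("wrist",n)[:4]: print(n,r["conf"],np.round(r["at"]),onz("wrist",r["at"],z,s).round(1))
for r in optics.silhouettes("wrist","plain_sleeve")[:3]:
    m=r["mask"];v,u=np.where(m);print(r["conf"],r["at"],u.min(),u.max(),v.min(),v.max(),np.percentile(d[m],[5,25,50,75,95]))
    if r["conf"]>.3: print("d-based",[ (lambda o,w:(o+w*q/ (np.linalg.inv(Ro.from_euler('xyz',s["ee_rot"],degrees=True).as_matrix()@np.array(optics.camera_info("wrist")["mount"])[:3,:3])@w)[2]).round(1))(*ray("wrist",(uu,vv),s),d[vv,uu]).tolist() for uu,vv,q in [(int(u.min())+3,int(v[u==u.min()+3].mean()),0)]] if False else "")
cv2.imwrite("pics/w4.png",cv2.resize(p[100:240,180:360,::-1],(720,560),interpolation=cv2.INTER_CUBIC))
np.save("d4.npy",d)
```

```text
9.1 [ 419.2639444  -142.63789791  160.15645163] [ 1.79986895e+02 -9.20936256e-02 -1.32487225e+01] 60.29141155605816
knob_top 0.7 [264.  60.] [ 542.5 -160.1   86. ]
plain_sleeve 0.59 [269. 152.] [ 467.5 -144.1   22. ]
0.77 [259.2, 160.4] 248 283 134 169 [299.6281662  301.45876312 304.42745972 306.91350555 321.49498596]
d-based
```

View pics/w4.png

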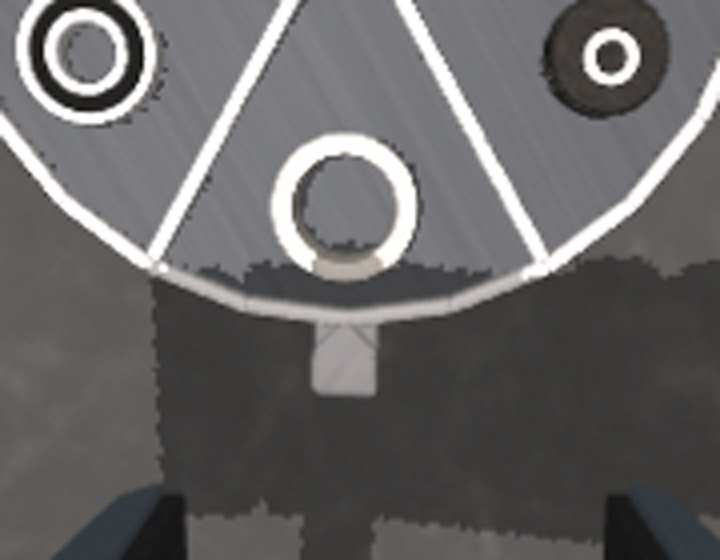

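The sleeve is undisturbed at crop (344,207), full (266,152), exactly in front of the pointer. I'll check its position with depth.

Run:
```python
from h import *
s=env.state();d=np.load("d4.npy")
R=Ro.from_euler('xyz',s["ee_rot"],degrees=True).as_matrix()
def P(u,v):
    o,w=ray("wrist",(u,v),s);return (o+w*d[int(round(v)),int(round(u))]).round(1)   # w has unit cam z
for n,u,v in [("sl L",250.5,152),("sl R",281.5,152),("sl far",266,135.5),("sl near",266,166),("knob",264,60),("deck",300,140),("ptr",266,190),("rim",266,178),("bench",300,200)]: print(n,P(u,v))
print(onz("wrist",(266,151.75),46,s))
for u in (250,251,252): print(d[150:154,u])
```

```text
sl L [ 472.  -127.1   45.2]
sl R [ 465.  -156.6   45. ]
sl far [ 483.9 -145.5   43.3]
sl near [ 455.2 -138.6   45. ]
knob [ 541.3 -159.6   85.5]
deck [ 471.5 -177.9   27.3]
ptr [ 427.7 -130.8   19.8]
rim [ 441.4 -134.5   26.8]
bench [ 403.5 -165.    -1.7]
[ 468.80498025 -141.94722109   46.        ]
[303.64398 302.8173  302.75455 302.6287 ]
[303.46375 304.13065 303.9393  303.8737 ]
[302.5694  301.6151  304.05905 303.29556]
```

Depth confirms the sleeve at (469,-142) with its top at 45, so the grasp was positioned right but too high on the pads. I'll approach again slightly outward, narrow the fingers above the dividers, then go deeper while watching the force.

Emit:
{"name": "send_rows", "arguments": {"targets": [[[0,0,0,0.12,0.004,-0.05,-0.32],[0,0,0,0.105,0.004,-0.2,-0.32],[0,0,0,0,0,-0.2,-0.32],[0,0,0,0,0,-0.13,-0.32],[0,0,0,0,0,-0.05,-0.32],[0,0,0,0,0,0,-0.1],[0,0,0,0,0,0,0.08],[0,0,0,0,0,0,0.08],[0,0,0,0,0,0,0.08]]]}}

```text
time_s: 10.2
ee_pos: [465.1, -141.3, 35.1]
ee_rot: [180.0, -0.2, -13.2]
force: [0.6, 0.7, 0.0]
gripper_width: 42.0
gripper_force: 0.0
```

Emit:
{"name": "send_rows", "arguments": {"targets": [[[0,0,0,0,0,-0.015,0.08],[0,0,0,0,0,-0.01,0.08],[0,0,0,0,0,0,0.08]]]}}

```text
time_s: 10.5
ee_pos: [463.9, -140.9, 28.7]
ee_rot: [180.0, 0.0, -13.2]
force: [0.0, 0.2, -0.7]
gripper_width: 41.9
gripper_force: 0.0
```

Now lower in small steps.

Emit:
{"name": "send_rows", "arguments": {"targets": [[[0,0,0,0,0,-0.008,0.08],[0,0,0,0,0,0,0.08]]]}}

```text
time_s: 10.7
ee_pos: [464.0, -140.9, 27.0]
ee_rot: [180.0, 0.0, -13.2]
force: [-0.6, -0.4, -0.0]
gripper_width: 42.4
gripper_force: 0.0
```

Emit:
{"name": "send_rows", "arguments": {"targets": [[[0,0,0,0,0,-0.007,0.08],[0,0,0,0,0,0,0.08]]]}}

```text
time_s: 10.9
ee_pos: [464.0, -140.9, 25.6]
ee_rot: [180.0, 0.0, -13.2]
force: [-0.1, 0.9, -0.2]
gripper_width: 42.1
gripper_force: 0.0
```

Emit:
{"name": "send_rows", "arguments": {"targets": [[[0,0,0,0,0,0,0.2],[0,0,0,0,0,0,0.35],[0,0,0,0,0,0,0.4],[0,0,0,0,0,0,0.4]]]}}

```text
time_s: 11.3
ee_pos: [464.2, -140.9, 25.8]
ee_rot: [180.0, -0.0, -13.2]
force: [0.1, -0.1, -0.5]
gripper_width: 27.4
gripper_force: 0.0
```

Run:
```python
from h import *
s=env.state();print(s["gripper_width"],s["force"])
p,d=optics.grab_frame("wrist");q,_=optics.grab_frame("scene")
k=proj("scene",np.array([470,-143,50.])).astype(int)
b=cv2.resize(q[k[1]-40:k[1]+35,k[0]-50:k[0]+50,::-1],(800,600),interpolation=cv2.INTER_CUBIC)
a=cv2.resize(p[120:420,:,::-1],(400,214));b[:214,400:]=a
cv2.imwrite("pics/w5.png",b)
```

```text
27.397031834697867 [ 0.09915391 -0.05973849 -0.54948212]
```

View pics/w5.png

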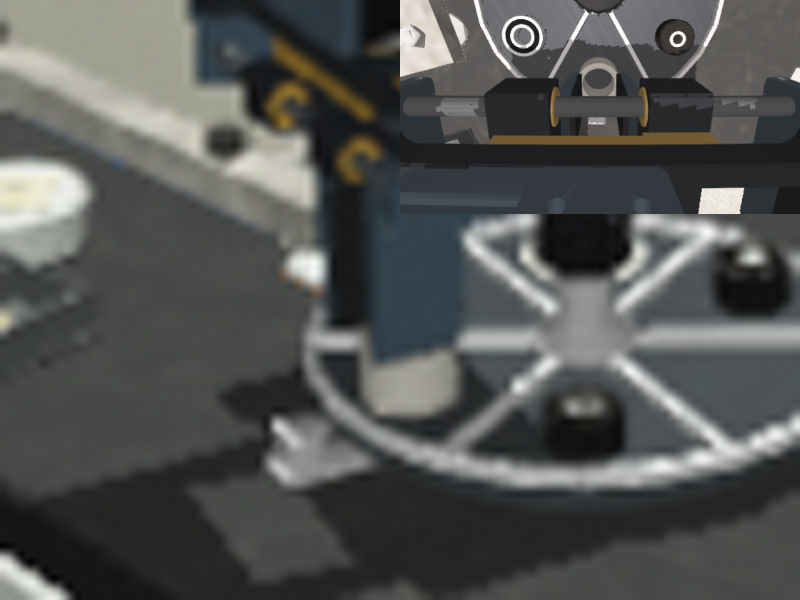

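The scene crop shows the near finger's tip at crop (415,355), overlapping the sleeve's upper half at (410,385), with no force. I'll measure where the fingertip really is with depth.

Run:
```python
from h import *
print(env.grasp_offset,env.state()["ee_pos"])
q,d=optics.grab_frame("scene")
k=proj("scene",np.array([470,-143,50.])).astype(int)
def P(cu,cv_):
    u,v=k[0]-50+cu/8,k[1]-40+cv_/8;o,w=ray("scene",(u,v));return (o+w*d[int(v),int(u)]).round(1)
for n,a,b in [("fing up",420,260),("mid",420,300),("mid L",385,320),("mid R",455,320),("low",415,340),("low",415,350),("slv",415,375),("slv",415,395),("slvL",375,380),("slvR",450,385),("ptr",300,450)]: print(n,P(a,b))
```

```text
18.8 [ 464.13988193 -140.95983357   25.82061953]
fing up [ 456.7 -168.6   89.6]
mid [-233.2 -983.8  616.2]
mid L [ 444.8 -162.3   67.6]
mid R [ 470.3 -171.    61.6]
low [ 458.  -162.9   55. ]
low [ 452.4 -169.3   55.4]
slv [ 462.4 -157.    36.7]
slv [ 462.5 -156.5   28.1]
slvL [ 454.1 -144.    32.7]
slvR [ 478.4 -157.9   26.9]
ptr [ 420.1 -140.8   15.3]
```

The real fingertips sit near z≈50 with the TCP at 26. They end about 25 mm above the stated TCP, so they passed over the sleeve. I'll rise, open and go lower, guarded by the force readings.

Emit:
{"name": "send_rows", "arguments": {"targets": [[[0,0,0,0.02,-0.005,0.08,0.4],[0,0,0,0,0,0.05,-0.32],[0,0,0,0,0,0,-0.32],[0,0,0,0,0,0,-0.32],[0,0,0,0,0,-0.1,-0.32],[0,0,0,0,0,-0.05,-0.32],[0,0,0,0,0,-0.02,-0.32],[0,0,0,0,0,0,-0.32]]]}}

```text
time_s: 12.25
ee_pos: [467.4, -141.7, 17.0]
ee_rot: [-180.0, 0.1, -13.2]
force: [-0.2, 0.3, 0.8]
gripper_width: 60.4
gripper_force: 0.0
```

Emit:
{"name": "send_rows", "arguments": {"targets": [[[0,0,0,0,0,-0.02,-0.32],[0,0,0,0,0,-0.02,-0.32],[0,0,0,0,0,0,-0.32]]]}}

```text
time_s: 12.55
ee_pos: [467.9, -141.9, 9.5]
ee_rot: [180.0, 0.0, -13.2]
force: [-0.7, -0.3, -0.5]
gripper_width: 60.4
gripper_force: 0.0
```

Run:
```python
from h import *
s=env.state();print(s["ee_pos"],s["force"],s["gripper_width"])
q,d=optics.grab_frame("scene");c=optics.camera_info("scene")
vv,uu=np.mgrid[150:300,230:340];dd=d[vv,uu].ravel()
U=cv2.undistortPoints(np.stack([uu.ravel(),vv.ravel()],1).astype(float)[:,None],np.array(c["camera_matrix"]),np.array([c["k1"],0,0,0.]))[:,0]
P=(np.c_[U,np.ones(len(U))]*dd[:,None]-np.array(c["t"]))@np.array(c["R"])
a=np.radians(-13.2);t=(P[:,:2]-np.array(s["ee_pos"])[:2]);al=t@[-np.sin(a),np.cos(a)];ra=t@[np.cos(a),np.sin(a)]
m=(dd>0)&(abs(ra)<22)&(P[:,2]>20)&(P[:,2]<110)
for lo in range(-70,71,10):
    k=m&(al>=lo)&(al<lo+10)
    if k.any(): print(lo,k.sum(),np.histogram(P[k,2],range(20,111,6))[0])
```

```text
[ 467.89056836 -141.85948787    9.49847381] [-0.74863337 -0.2573964  -0.49502875] 60.35996679707749
-70 15 [12  3  0  0  0  0  0  0  0  0  0  0  0  0  0]
-60 24 [20  4  0  0  0  0  0  0  0  0  0  0  0  0  0]
-50 166 [18  7  2  9 13 14 15 18 16 23 21 10  0  0  0]
-40 71 [ 7  6 13 10 10  7  8  4  2  1  1  2  0  0  0]
-30 18 [17  0  0  0  0  0  0  0  0  0  1  0  0  0  0]
-20 22 [8 4 4 4 2 0 0 0 0 0 0 0 0 0 0]
-10 22 [8 3 4 4 3 0 0 0 0 0 0 0 0 0 0]
0 11 [3 1 2 2 3 0 0 0 0 0 0 0 0 0 0]
10 20 [6 0 5 4 5 0 0 0 0 0 0 0 0 0 0]
20 75 [ 4  0  3  8 11  9 13 11  6  7  2  0  0  0  1]
30 112 [ 8  1  9 12  5 10  6  7  6  5  8  8  7  8 12]
40 11 [7 1 0 0 0 0 1 0 0 0 0 0 1 1 0]
50 2 [0 2 0 0 0 0 0 0 0 0 0 0 0 0 0]
```

The tips are now at z≈33, beside the sleeve and above the dividers. I'll close.

Emit:
{"name": "send_rows", "arguments": {"targets": [[[0,0,0,0,0,-0.01,-0.32],[0,0,0,0,0,0,-0.1],[0,0,0,0,0,0,0.1],[0,0,0,0,0,0,0.3],[0,0,0,0,0,0,1],[0,0,0,0,0,0,1],[0,0,0,0,0,0,1],[0,0,0,0,0,0,1]]], "grip_force": 20}}

```text
time_s: 13.4
ee_pos: [468.2, -142.0, 7.9]
ee_rot: [180.0, -0.0, -13.2]
force: [-0.5, 0.5, 1.2]
gripper_width: 35.2
gripper_force: 20.0
```

Emit:
{"name": "send_rows", "arguments": {"targets": [[[0,0,0,0,0,0.05,1],[0,0,0,0,0,0.15,1],[0,0,0,-0.05,0,0.15,1],[0,0,0,-0.18,0.05,0,1],[0,0,0,-0.15,0.15,0,1],[0,0,0,-0.12,0.2,0,1],[0,0,0,-0.04,0.22,0,1],[0,0,0,0,0.22,0,1],[0,0,0,0,0.22,0,1],[0,0,0,0,0.22,0,1],[0,0,0,0,0.22,0,1],[0,0,0,0,0.2,0,1]]]}}

```text
time_s: 14.6
ee_pos: [359.9, 200.2, 78.6]
ee_rot: [-180.0, -0.1, -13.2]
force: [1.6, 0.1, -0.6]
gripper_width: 35.3
gripper_force: 20.0
```

Emit:
{"name": "send_rows", "arguments": {"targets": [[[0,0,0.05,0,0.12,0,1],[0,0,0.05,0,0.06,0,1],[0,0,0.047,0,0,0,1],[0,0,0,0,0,0,1]]]}}

```text
time_s: 15.0
ee_pos: [360.0, 234.5, 78.2]
ee_rot: [180.0, -0.0, 0.1]
force: [0.5, -0.1, 0.3]
gripper_width: 35.1
gripper_force: 20.0
```

Run:
```python
from h import *
s=env.state();print(s["time_s"],s["ee_pos"],s["ee_rot"],s["gripper_width"],s["gripper_force"])
p,d=optics.grab_frame("wrist")
for r in optics.place_of("wrist","bore")[:3]: print(r["conf"],np.round(r["at"],1),onz("wrist",r["at"],14,s).round(1))
q,_=optics.grab_frame("scene")
u=proj("scene",np.array(s["ee_pos"])+[0,0,20]).astype(int)
b=cv2.resize(q[max(u[1]-60,0):,max(u[0]-60,0):,::-1][:120,:100],(350,420),interpolation=cv2.INTER_CUBIC)
cv2.imwrite("pics/w6.png",np.hstack([cv2.resize(p[:,:,::-1],(450,420))[:, :],b]))
cv2.imwrite("pics/w6full.png",p[:,:,::-1]);np.save("d6.npy",d)
```

```text
15.0 [359.95154859 234.50594831  78.17596516] [ 1.79997171e+02 -8.30762895e-03  5.57348894e-02] 35.06938973934733 19.997569144325098
0.82 [287.1 140.4] [420.6 227.2  14. ]
```

View pics/w6.png

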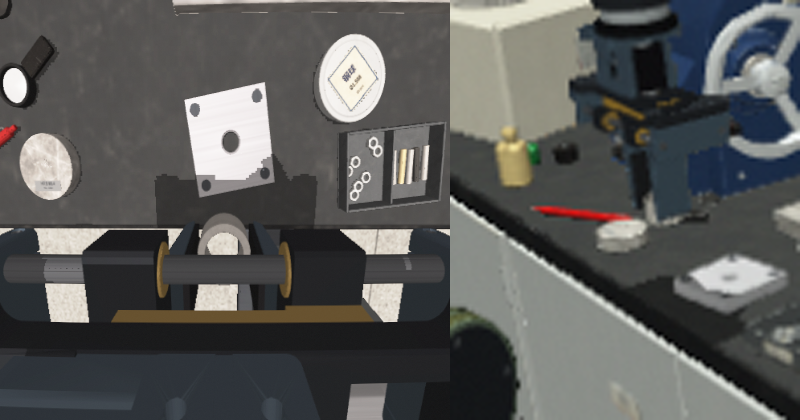

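The wrist view shows the hole at full-scale (286,141) amid the plate's four screw heads, and the sleeve held upright between the fingers at (279,235). I'll refine the hole centroid and the sleeve's place in the hand.

Run:
```python
from h import *
s=env.state();p=cv2.imread("pics/w6full.png");g=cv2.cvtColor(p,cv2.COLOR_BGR2GRAY)
w=g[122:162,266:308];m=(w<120).astype(np.uint8);n,l,st,ce=cv2.connectedComponentsWithStats(m)
for i in range(1,n):
    if st[i,4]>30: c=ce[i]+[266,122];print("hole",st[i],c,onz("wrist",c,14,s).round(1))
# screws: 4 heads
for c in [(195,111),(257,96),(206,185),(265,173)]: print(onz("wrist",(c[0]*560/450,c[1]),14,s).round(1))
# expected sleeve top circle pixels for tool offset dx,dy
ci=optics.camera_info("wrist");M=np.array(ci["mount"]);K=np.array(ci["camera_matrix"])
R=Ro.from_euler('xyz',s["ee_rot"],degrees=True).as_matrix()
def pj(X):
    q=np.linalg.inv(M)@np.r_[R.T@(X-np.array(s["ee_pos"])),1];u=q[:2]/q[2];u=u*(1+ci["k1"]*u@u);return K[:2,:2]@u+K[:2,2]
for dx in(-4,0,4):
    f=pj(np.array(s["ee_pos"])+[18+dx,0,38]);i=pj(np.array(s["ee_pos"])+[9+dx,0,38]);print(dx,f.round(1),i.round(1))
print(g[200:232,278],g[215,240:320:2])
```

```text
hole [ 11  10  20  20 321] [286.52336449 141.34579439] [420.  226.8  14. ]
[443.9 262.   14. ]
[455.2 200.5  14. ]
[384.  252.1  14. ]
[394.  190.5  14. ]
-4 [278.  233.7] [278.1 249.6]
0 [278.  226.4] [278.1 242.6]
4 [278.  219.1] [278.  235.5]
[ 53  53  53  53  52  52  53  52  52  52  51  51  65  93 103 106 107 105
 106 105 103 103 105 118 148 154 156 155 154 152 149 135] [ 58  56  56  56  55  55  55  54  52  52  51  52  53  74 102 103 104 104
 104 106 105 104 104 103 101  75  63  52  52  50  50  52  52  52  50  53
  53  52  51  52]
```

Emit:
{"name": "send_rows", "arguments": {"targets": [[[0,0,0,0.15,-0.02,0,1],[0,0,0,0.142,-0.0185,0,1],[0,0,0,0,0,-0.15,1],[0,0,0,0,0,-0.12,1],[0,0,0,0,0,-0.07,1],[0,0,0,0,0,-0.03,1],[0,0,0,0,0,0,1],[0,0,0,0,0,0,1]]]}}

```text
time_s: 15.95
ee_pos: [419.1, 226.5, 4.5]
ee_rot: [-180.0, -0.1, -0.0]
force: [0.0, -0.2, -0.7]
gripper_width: 34.9
gripper_force: 20.0
```

Emit:
{"name": "send_rows", "arguments": {"targets": [[[0,0,0,0,0,-0.006,1],[0,0,0,0,0,-0.004,1],[0,0,0,0,0,0,1],[0,0,0,0,0,0,1]]]}}

```text
time_s: 16.35
ee_pos: [418.6, 226.5, 2.0]
ee_rot: [-180.0, -0.0, -0.0]
force: [-0.9, -0.0, 0.2]
gripper_width: 34.9
gripper_force: 20.0
```

Emit:
{"name": "send_rows", "arguments": {"targets": [[[0,0,0,0,0,-0.005,1],[0,0,0,0,0,0,1],[0,0,0,0,0,0,1]]]}}

```text
time_s: 16.65
ee_pos: [418.5, 226.3, 0.7]
ee_rot: [180.0, 0.0, -0.0]
force: [-0.6, 0.2, -0.8]
gripper_width: 35.0
gripper_force: 20.0
```

Emit:
{"name": "send_rows", "arguments": {"targets": [[[0,0,0,0,0,-0.005,1],[0,0,0,0,0,0,1],[0,0,0,0,0,0,1]]]}}

```text
time_s: 16.95
ee_pos: [418.6, 226.4, -0.1]
ee_rot: [180.0, -0.0, -0.0]
force: [0.7, 0.3, 0.2]
gripper_width: 34.9
gripper_force: 20.0
```

Emit:
{"name": "send_rows", "arguments": {"targets": [[[0,0,0,0,0,-0.004,1],[0,0,0,0,0,0,1],[0,0,0,0,0,0,1]]]}}

```text
time_s: 17.25
ee_pos: [418.7, 226.4, -0.2]
ee_rot: [-180.0, -0.0, -0.0]
force: [-2.1, -0.2, 7.8]
gripper_width: 35.1
gripper_force: 20.0
```

Contact at 7.8 N. I'll release gently and retreat.

Emit:
{"name": "send_rows", "arguments": {"targets": [[[0,0,0,0,0,0.003,0.15],[0,0,0,0,0,0,0],[0,0,0,0,0,0,-0.15],[0,0,0,0,0,0,-0.3],[0,0,0,0,0,0,-0.3],[0,0,0,0,0,0.1,-0.3],[0,0,0,0,0,0.2,-0.3],[0,0,0,-0.05,0,0.2,-0.3],[0,0,0,-0.2,0,0.1,-0.3],[0,0,0,-0.15,0,0.1,-0.3],[0,0,0,0,0,0,-0.3],[0,0,0,0,0,0,-0.3]]]}}

```text
time_s: 18.45
ee_pos: [338.7, 226.6, 140.0]
ee_rot: [-180.0, -0.1, 0.1]
force: [0.1, -0.6, -1.2]
gripper_width: 59.4
gripper_force: 0.0
```

Run:
```python
from h import *
s=env.state();print(s["time_s"],s["ee_pos"],s["ee_rot"],s["force"])
p,d=optics.grab_frame("wrist")
for r in optics.place_of("wrist","plain_sleeve")[:2]: print(r["conf"],np.round(r["at"],1),onz("wrist",r["at"],14,s).round(1))
r=optics.place_of("wrist","bore")[:2];print(r)
for r in optics.silhouettes("wrist","plain_sleeve")[:1]: print(r["conf"],r["at"])
u,v=map(int,r["at"]);print(u,v)
x,y=max(u-90,0),max(v-80,0);print(x,y)
cv2.imwrite("pics/w7.png",cv2.resize(p[y:y+150,x:x+180,::-1],(720,600),interpolation=cv2.INTER_CUBIC));cv2.imwrite("pics/w7full.png",p[:,:,::-1]);np.save("d7.npy",d)
```

```text
18.45 [338.73652458 226.6172802  139.98399888] [-1.79954852e+02 -1.05077628e-01  5.11758127e-02] [ 0.09880869 -0.64730457 -1.1728615 ]
0.96 [279.6 121.6] [417.  225.2  14. ]
[{'at': [276.6, 118.1], 'conf': 0.67}]
0.63 [274.8, 109.3]
274 109
184 29
```

View pics/w7.png

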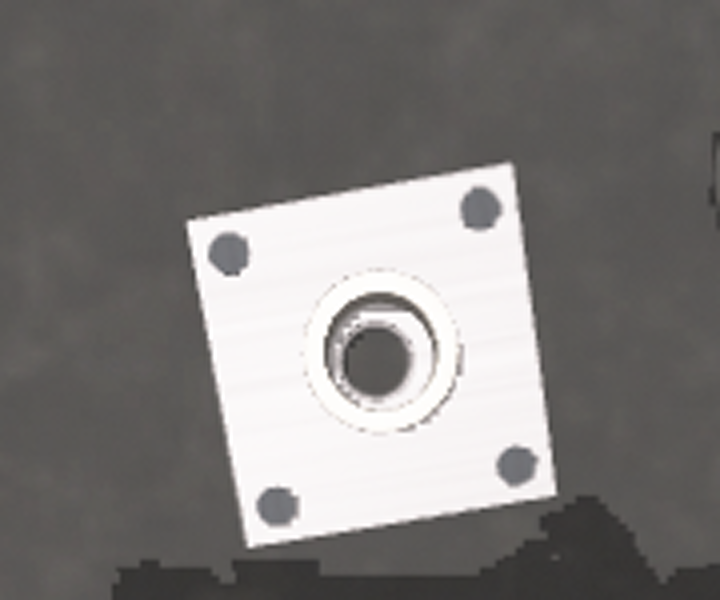

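The sleeve stands upright on the plate at crop (383,351), with the hole fully visible through it at (376,361). I'll quantify the centring.

Run:
```python
from h import *
s=env.state();g=lambda u,v,z:onz("wrist",(184+u/4,29+v/4),z,s).round(1)
print("sleeve top",g(383,351,38),"bore top",g(381.5,352,38),"hole",g(376,361,14))
print("screws",np.mean([g(229,253,14),g(480,208,14),g(277,506,14),g(517,466,14)],0))
for n,r,c in (("outer",18,g(383,351,38)),): 
    print("edges L/R",g(304,351,38),g(462,351,38),"F/N",g(383,268,38),g(383,434,38))
```

```text
sleeve top [420.2 224.5  38. ] bore top [419.9 224.8  38. ] hole [419.1 226.1  14. ]
screws [419.1   226.125  14.   ]
edges L/R [420.2 242.6  38. ] [420.2 206.4  38. ] F/N [438.3 224.5  38. ] [401.6 224.5  38. ]
```

It is offset by about (+1,-1.5) mm. There is plenty of time, so I'll re-grip and centre it better.

Emit:
{"name": "send_rows", "arguments": {"targets": [[[0,0,0,0.2,0,-0.1,-0.3],[0,0,0,0.2,0,-0.1,-0.3],[0,0,0,0,0,-0.2,-0.3],[0,0,0,0,0,-0.15,-0.3],[0,0,0,0,0,-0.1,-0.3],[0,0,0,0,0,-0.047,-0.3],[0,0,0,0,0,0,-0.1],[0,0,0,0,0,0,0.1],[0,0,0,0,0,0,0.3],[0,0,0,0,0,0,1],[0,0,0,0,0,0,1],[0,0,0,0,0,0,1]]], "grip_force": 15}}

```text
time_s: 19.85
ee_pos: [419.5, 226.8, 1.2]
ee_rot: [-179.9, -0.1, 0.0]
force: [1.2, -0.4, 5.7]
gripper_width: 35.3
gripper_force: 15.0
```

Emit:
{"name": "send_rows", "arguments": {"targets": [[[0,0,0,0,0,0.01,1],[0,0,0,0,0,0.005,1],[0,0,0,-0.005,0.0075,0,1],[0,0,0,0,0,0,1],[0,0,0,0,0,-0.005,1],[0,0,0,0,0,-0.005,1],[0,0,0,0,0,-0.003,1],[0,0,0,0,0,0,1],[0,0,0,0,0,0,1]]]}}

```text
time_s: 20.75
ee_pos: [417.4, 227.8, 1.2]
ee_rot: [180.0, 0.0, -0.0]
force: [-1.3, 0.2, 5.6]
gripper_width: 35.5
gripper_force: 15.0
```

In contact with the plate at 5.6 N. Release and retreat as before.

Emit:
{"name": "send_rows", "arguments": {"targets": [[[0,0,0,0,0,0,0.15],[0,0,0,0,0,0,0],[0,0,0,0,0,0,-0.15],[0,0,0,0,0,0,-0.3],[0,0,0,0,0,0,-0.3],[0,0,0,0,0,0.1,-0.3],[0,0,0,0,0,0.2,-0.3],[0,0,0,-0.05,0,0.2,-0.3],[0,0,0,-0.2,0,0.1,-0.3],[0,0,0,-0.15,0,0.1,-0.3],[0,0,0,0,0,0,-0.3],[0,0,0,0,0,0,-0.3]]]}}

```text
time_s: 21.95
ee_pos: [337.8, 228.1, 141.0]
ee_rot: [-180.0, -0.1, 0.0]
force: [-1.2, -0.3, -0.8]
gripper_width: 59.3
gripper_force: 0.0
```

Run:
```python
from h import *
s=env.state();print(s["time_s"],s["ee_pos"],s["force"])
p,d=optics.grab_frame("wrist");g=cv2.cvtColor(p,cv2.COLOR_RGB2GRAY);cv2.imwrite("pics/w8.png",p[:,:,::-1])
print([(r["conf"],r["at"]) for r in optics.place_of("wrist","plain_sleeve")[:2]])
# hole: dark blob near centre; sleeve top by depth
w=g[100:140,258:300];n,l,st,ce=cv2.connectedComponentsWithStats((w<110).astype(np.uint8))
for i in range(1,n):
    if st[i,4]>40: c=ce[i]+[258,100];print("hole",st[i],c,onz("wrist",c,14,s).round(1))
vv,uu=np.mgrid[85:150,240:320];o,_=ray("wrist",(280,118),s)
ci=optics.camera_info("wrist");U=cv2.undistortPoints(np.stack([uu.ravel(),vv.ravel()],1).astype(float)[:,None],np.array(ci["camera_matrix"]),np.array([ci["k1"],0,0,0.]))[:,0]
R=Ro.from_euler('xyz',s["ee_rot"],degrees=True).as_matrix()@np.array(ci["mount"])[:3,:3]
P=o+(np.c_[U,np.ones(len(U))]*d[vv,uu].reshape(-1,1))@R.T
k=(abs(P[:,2]-38)<5);c,r=cv2.minEnclosingCircle(P[k,:2].astype(np.float32));print("sleeve top",k.sum(),P[k].mean(0).round(1),np.round(c,1),round(r,1))
```

```text
21.95 [337.75684255 228.10958051 141.01787423] [-1.15320412 -0.28805164 -0.75206492]
[(0.62, [284.0, 120.5])]
hole [ 8  4 26 12 55] [277.78181818 107.09090909] [430.  228.5  14. ]
hole [ 13  10  16  17 208] [278.70673077 117.82692308] [419.7 227.6  14. ]
sleeve top 614 [419.  227.4  38.3] [418.3 227.3] 18.1
```

Sleeve (418.5,227.3) and hole (419.7,227.6) now agree within about 1.2 mm, and the sleeve stands upright with its top at 38 mm. Handing in.

```bash
python3 -c "
from workcell import env
print(env.job_done())"
```

```text
the job is handed in; nothing more can be done
None
```

The plain steel sleeve was turned to the pointer, picked out on the second grasp, and now stands upright over the plate's hole, about 1 mm off centre; I re-gripped it once to centre it, and handed in at about 22 s.

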